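# Spring the dishcloth rail back into its holder

## Task

The dishcloth rail beside the sink is out of its holder. Take the longer of the two sprung bars by its two upright finger tabs, squeeze them together to shorten it, lower it between the holder's two cheeks, and let it spring out so that both its ends sit in the recesses and it hangs there by itself. Leave the shorter bar where it lies.

Things in the scene. Friction and masses are not known exactly. Their poses are not given: they have to be found in the camera images.
- bar_mid (a point): Long sprung bar, 200 mm, 170 g; point on its axis, mid-length, 18 mm above the bench. x along bar, z up. Tube 20 mm thick; each end a 12 mm pin; fits either way round. Two upright flat grey tabs (24 mm wide across the bar, 6 thick), from 2 to 62 mm above the point, outer faces 32 mm either side along x: pinch these along x, 48 mm above the point. Point rides on the -x half.
- bar_slide (a joint): How far the long bar is squeezed, m: 0 = full length, tabs 64 mm apart over their outer faces; 0.044 = stop, 156 mm long, tabs 20 mm apart. Spring 4 N at 0, 12 N at 0.044: a 20-40 N grip on the tabs holds it at the stop. Seated it reads about 0.006. The bar's true middle stays half-way between the tabs.
- holder_seat (a point): Middle of the fixed steel holder's seat, half-way between its two recesses, 75 mm above the bench. x from cheek to cheek, z up. Two upright cheeks, 60 mm wide, tops 25 mm above the point, inner faces 176 mm apart; in each, level with the point, a blind recess 30 mm wide, 34 high, 9 deep (bottoms 194 mm apart). Base plate 8 mm thick, 212 x 75.
- short_bar_mid (a point): Centre of the shorter bar, on its axis, mid-length, 18 mm above the bench: same make, feet (44 mm wide) and tabs, but 140 mm long, too short for the holder. x along bar, z up. A bystander, to be left where it lies.
Things that resemble listed ones, but are neither listed nor needed, are in the scene too. What is shaped like the part that bears bar_mid but yellow is not meant. Leave any black look-alike of the part that bears holder_seat alone.

How it is judged (in metres and radians):
At the end, for the whole second after the job is handed in: The longer bar hangs between the cheeks, both ends in their recesses: centre within 12 mm of the seat's middle along the cheek line, 14 mm sideways, 15 mm in height; axis within 10 degrees of the line between the recesses; 2 to 12 mm short of full length; at rest (x of bar_mid in the frame of holder_seat between -0.012 and 0.012 m and y of bar_mid in the frame of holder_seat between -0.014 and 0.014 m and z of bar_mid in the frame of holder_seat between -0.015 and 0.015 m and angle between the x axis of bar_mid and the x axis of holder_seat, either way round below 0.175 rad and value of joint bar_slide between 0.002 and 0.012 m and linear speed of bar below 0.02 m/s); the robot touches nothing.
It fails at once if the shorter bar is moved more than 40 mm (distance of short_bar_mid from where it was at the start of the episode above 0.04 m).
It also fails if it takes over 38 s, if anything falls off the work surface, if the arm or the gripper's body presses on something with over 40 N, if the wrist force passes 120 N, or if a joint passes its speed limit or range.

## Robot

A 6-joint arm with a two-finger parallel gripper is mounted at the origin on the work surface. World frame = base frame: x ahead of the robot, y to its left, z up, the work surface at z = 0. Lengths are in m, angles in degrees, forces in N, time in s.
With the tool pointing down it reaches from about 0.4 to 0.825 m from the base axis. Payload 7 kg.
Tool frame: the origin (TCP) lies midway between the tips of the shut fingers; the grasp point (between the pads) lies 19 mm behind it; z points along the fingers, y is the direction in which the jaws open and shut (so a half turn about z gives the same grasp; the last joint's range is limited). The gripper opens to 88 mm and grips with 3 to 60 N. Pads are 19 mm wide; open, the fingers measure 130 mm over their backs; the gripper's body (78 mm by 193 mm) begins 47 mm behind the grasp point.
Start: joints at [87.897, 20.546, 0.682, 0, -70.136, -16.507], TCP at [0.215, 0.64, 0.227] pointing down, gripper open.
Joint ranges: [-176.03, 176.03], [-82.01, 121.73], [-58.28, 71.71], [-173.87, 95.51], [-174.79, -0.11], [-173.66, 173.66]. Speed limits (degrees/s): [136.94, 136.94, 172.46, 180, 180, 180].

## Interface

Orientations are given as a 3x3 rotation matrix whose columns are the frame's x, y, z axes.
In Python, from rig import robot gives the robot as it stands. Calls block until the motion is done:
- robot.goto(position, orientation): joint-space move of the TCP to a pose.
- robot.servo_line(position, ori=None, speed=0.15): straight line of the TCP; ori=None keeps the orientation; speed is the mean speed in m/s.
- robot.movej(angles): joint-space move.
- robot.move_gripper(opening): opening from 0.0 (shut) to 1.0 (fully open); the grip force is fixed at half the most; returns when the fingers have stopped.
- robot.dwell(seconds).
- robot.ik(position, orientation): joint angles nearest the present ones, or None.
- robot.grab_frame(name): name is "side" or "top"; returns (picture, depth): 420x560x3 uint8, red, green, blue; 420x560 float32, m along the optical axis (not along the pixel's ray), 0 where there is no reading.
- robot.camera_info(name): a dict with "vfov" (degrees; the focal length in pixels is half the picture's height over the tangent of half this angle, whatever the lens; pixels are square), "cx", "cy" (the principal point, pixels), "k1" (the pictures are not rectified: a ray, as slopes to the right and down, at radius r is drawn at 1 + k1 r^2 times it, then the intrinsics apply), "view" (4x4, takes a point from world to camera coordinates). Camera axes: x right, y down, z forward; pixel columns grow to the right and rows downward; lengths in m; the calibration is good to about 2 mm. A picture is of the moment at which its call begins. camera_info takes no time and is no camera call.
A pose or a line that the arm cannot do raises robot.Unreachable and nothing moves.
- robot.job_done(): hands the job in, once; it reports no verdict.
Readings, each from a call of its own:
- robot.read_t(): time.
- robot.read_qpos(): joint angles.
- robot.read_qvel(): joint speeds.
- robot.read_effort(): joint torques, N m.
- robot.read_position(): TCP position.
- robot.read_tcp_rot(): TCP orientation.
- robot.read_force(): force on the tool from outside, world axes, zero at the start.
- robot.read_ft_torque(): the same for the moment, N m.
- robot.read_grip_width(): opening from 0.0 (shut) to 1.0 (fully open).
Only numpy, scipy, OpenCV 4.12 (cv2) and the standard library are available. Lean on these libraries where they do the work, as an engineer would, in place of code of your own. Each camera call takes 0.05 s, during which the arm holds its last target.

## Working session

There is one attempt and no reset: what is moved stays moved. The work goes in short steps, each a Python script; the robot and the scene stay as the last script left them, time stands still between calls to the robot, and variables do not carry over. Pictures are saved under pics/ and viewed, and the job is handed in when it is done.

```bash
mkdir -p pics; ls; cat > h.py <<'E'
import numpy as np, cv2
from rig import robot
def cam(n):
    i=robot.camera_info(n); return i
def pts(n,depth,info):
    H,W=depth.shape; f=H/2/np.tan(np.radians(info['vfov'])/2)
    K=np.array([[f,0,info['cx']],[0,f,info['cy']],[0,0,1]])
    u,v=np.meshgrid(np.arange(W),np.arange(H))
    p=np.stack([u,v],-1).reshape(-1,1,2).astype(np.float64)
    s=cv2.undistortPoints(p,K,np.array([info['k1'],0,0,0.]),None,None,None).reshape(H,W,2)
    P=np.concatenate([s*depth[...,None],depth[...,None]],-1)
    V=np.array(info['view']); R=V[:3,:3];t=V[:3,3]
    X=(P-t)@R
    X[depth<=0]=np.nan
    return X
E
python3 - <<'E'
from h import *
for n in ['side','top']:
    p,d=robot.grab_frame(n); i=robot.camera_info(n); print(n,i)
    cv2.imwrite(f'pics/{n}0.png',p[...,::-1]); np.savez(f'{n}0.npz',p=p,d=d,X=pts(n,d,i))
E
```

```text
pics
side {'vfov': 48.93167097390854, 'cx': 266.3110440476002, 'cy': 207.6999409395188, 'k1': -0.15502631201995454, 'view': array([[-0.99809967, -0.06059856,  0.01117444,  0.54836185],
       [-0.05375059,  0.76751925, -0.6387684 ,  0.07197653],
       [ 0.03013185, -0.63815516, -0.76931792,  0.90431393],
       [ 0.        ,  0.        ,  0.        ,  1.        ]])}
top {'vfov': 50.135745042507395, 'cx': 285.73197488071804, 'cy': 204.69124797603206, 'k1': -0.09318228903999566, 'view': array([[ 0.01008647, -0.99960595, -0.02619562,  0.00294536],
       [-0.9966469 , -0.00792245, -0.08143822,  0.57367265],
       [ 0.08119859,  0.02692921, -0.99633408,  0.89921931],
       [ 0.        ,  0.        ,  0.        ,  1.        ]])}
```

View pics/side0.png

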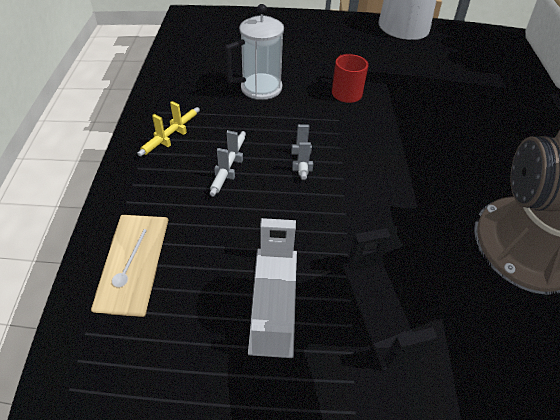

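View pics/top0.png

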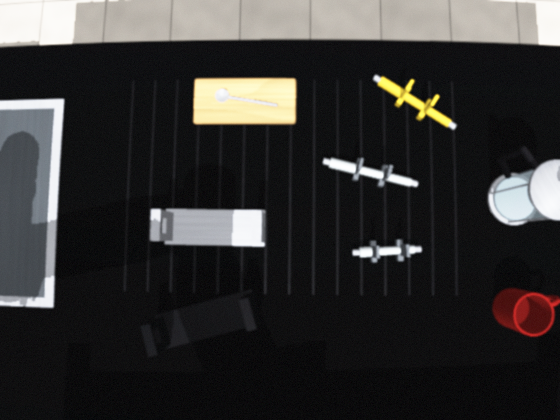

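The side view shows the long white bar around (228,162), the short one at (304,155), the steel holder at (275,290) and its black look-alike at about (390,285). In the top view the long bar runs (325,161)-(416,184), the short one (355,252)-(420,249), the steel holder (150..265, 208..246), and the black one is near (200,325).

```bash
python3 - <<'E'
from h import *
for n,rois in [('top',{'long':(315,150,425,195),'short':(345,235,430,265),'hold':(140,200,275,255)}),('side',{'long':(200,125,255,200),'short':(288,120,320,185),'hold':(240,212,305,362)})]:
    z=np.load(n+'0.npz');X=z['X'];p=z['p']
    for k,(a,b,c,e) in rois.items():
        P=X[b:e,a:c].reshape(-1,3); C=p[b:e,a:c].reshape(-1,3).astype(float)
        zf=P[:,2]
        print(n,k,'bg z',np.nanmedian(X[:,:,2]), np.histogram(zf[~np.isnan(zf)],bins=np.arange(-.02,.13,.01))[0])
        for lo,hi in ([(.015,.045),(.045,.1)] if k!='hold' else [(.004,.02),(.085,.12)]):
            m=(zf>lo)&(zf<hi); Q=P[m]
            if len(Q)<10: continue
            c0,(w,h),ang=cv2.minAreaRect((Q[:,:2]*1000).astype(np.float32))
            print('  ',lo,len(Q),'mean',Q.mean(0).round(4),'rect',np.round(c0,1),round(w,1),round(h,1),round(ang,1),'z95',np.percentile(Q[:,2],[5,50,95]).round(4))
            # clusters along principal axis
            q=Q[:,:2]-Q[:,:2].mean(0); u=np.linalg.svd(q,full_matrices=False)[2][0]
            s=q@u; print('    axis deg',np.degrees(np.arctan2(u[1],u[0])).round(1))
            if k=='hold' or lo>.04:
                for g in (s<0,s>=0):
                    c1,wh,an=cv2.minAreaRect((Q[g][:,:2]*1000).astype(np.float32)); print('    cl',g.sum(),np.round(c1,1),np.round(wh,1),round(an,1),Q[g].mean(0).round(4))
E
```

```text
top long bg z -0.0001489816071803068 [   0 2281 1669   82  706   30   19   20   20   63   31    0    0    0]
   0.015 810 mean [ 0.6433 -0.1616  0.0244] rect [ 643.8 -165.8] 199.8 44.4 75.9 z95 [0.0189 0.0244 0.0295]
    axis deg -103.3
   0.045 145 mean [ 0.6421 -0.1682  0.0711] rect [ 643.7 -166.4] 65.6 24.1 76.7 z95 [0.0489 0.077  0.0813]
    axis deg 77.0
    cl 81 [ 636.9 -194.9] [ 7.1 23.8] 76.4 [ 0.6364 -0.1933  0.0702]
    cl 64 [ 650.7 -137.3] [ 6.5 24.3] 74.1 [ 0.6494 -0.1366  0.0721]
top short bg z -0.0001489816071803068 [  0 998 806  64 462  27  22  29  27  65  39   0   0   0]
   0.015 552 mean [ 0.4814 -0.1946  0.0245] rect [ 481.6 -199. ] 43.1 138.9 4.4 z95 [0.0187 0.0238 0.033 ]
    axis deg 92.9
   0.045 173 mean [ 0.482  -0.2003  0.0701] rect [ 481.5 -198.8] 23.7 63.6 4.1 z95 [0.0476 0.0763 0.0813]
    axis deg 93.1
    cl 95 [ 483.6 -227. ] [23.6  6.9] 6.0 [ 0.4834 -0.2258  0.0693]
    cl 78 [ 479.7 -170.1] [22.9  6.7] 0.4 [ 0.4803 -0.1692  0.0711]
top hold bg z -0.0001489816071803068 [   0 1832 4229  288   41   52   59  107   59   31   42  378  278    0]
   0.004 2
[... 1398 characters left out ...]
2253  0.0651]
    cl 164 [ 479.7 -169.7] [11.7 24.2] 86.9 [ 0.4796 -0.1687  0.0656]
side hold bg z 0.0001636390009842779 [   0 1814 5137  355  194  193  200  259  213  195  172  601  371    0]
   0.004 3144 mean [0.5264 0.1467 0.0083] rect [531.  116.9] 99.9 309.7 3.1 z95 [0.0057 0.008  0.012 ]
    axis deg 90.1
    cl 1626 [537.1  56. ] [182.  100.5] 88.6 [0.5264 0.105  0.0084]
    cl 1518 [518.9 208.8] [ 92.2 124. ] 0.1 [0.5263 0.1914 0.0083]
   0.085 1048 mean [0.5268 0.1801 0.0981] rect [526.4 158.3] 215.6 60.7 89.6 z95 [0.0884 0.0995 0.1017]
    axis deg 89.7
    cl 420 [526.2  61.4] [21.6 59.7] 89.3 [0.5263 0.0639 0.0982]
    cl 628 [527.  255.8] [20.3 60.7] 89.5 [0.5271 0.2578 0.098 ]
```

```bash
cat >> h.py <<'E'
def ori(deg):
    a=np.radians(deg); y=np.array([np.cos(a),np.sin(a),0]); z=np.array([0,0,-1.]); return np.stack([np.cross(y,z),y,z],1)
BAR=np.array([.6437,-.1657]); BA=76.6
HOL=np.array([.5269,.1588]); HA=89.7
E
python3 - <<'E'
from h import *
print(robot.read_t(), robot.read_tcp_rot().round(3), robot.read_force())
for s in (0,180):
    for xy,a,zz in ((BAR,BA,.15),(BAR,BA,.047),(HOL,HA,.22),(HOL,HA,.104)):
        q=robot.ik([*xy,zz],ori(a+s)); print(s,zz,None if q is None else np.round(q,1))
E
```

```text
0.1 [[ 0.948 -0.319 -0.   ]
 [-0.319 -0.948 -0.001]
 [ 0.     0.002 -1.   ]] [-0.21676781  0.73235075  0.17137745]
0 0.15 [   2.3   22.6   -6.5    0.   -60.8 -105.7]
0 0.047 [   2.3   28.4  -12.5    0.   -49.2 -105.7]
0 0.22 [  37.2    9.1  -15.7    0.   -65.2 -127.5]
0 0.104 [  37.2   15.4  -24.4    0.   -50.2 -127.5]
180 0.15 [  2.3  22.6  -6.5   0.  -60.8  74.3]
180 0.047 [  2.3  28.4 -12.5   0.  -49.2  74.3]
180 0.22 [ 37.2   9.1 -15.7   0.  -65.2  52.5]
180 0.104 [ 37.2  15.4 -24.4   0.  -50.2  52.5]
```

```bash
python3 - <<'E'
from h import *
O=ori(BA+180)
robot.goto([*BAR,.14],O); print(robot.read_t(), robot.read_position())
robot.servo_line([*BAR,.048],O,speed=.1); print(robot.read_t(), robot.read_position(),robot.read_force())
robot.move_gripper(0.0); print(robot.read_t(), robot.read_grip_width(),robot.read_force())
robot.servo_line([*BAR,.2],O,speed=.12); print(robot.read_t(), robot.read_position(),robot.read_grip_width(),robot.read_force())
for n in ['side','top']:
    p,d=robot.grab_frame(n); i=robot.camera_info(n)
    cv2.imwrite(f'pics/{n}1.png',p[...,::-1]); np.savez(f'{n}1.npz',p=p,d=d,X=pts(n,d,i))
E
```

```text
3.3083 [ 0.64398678 -0.16496475  0.14008883]
4.375 [ 0.64426888 -0.16573454  0.04871478] [-0.1004203  -0.72283752  0.22289995]
5.45 0.22430655480986028 [-0.68583573 -2.74665504  4.71072041]
6.8667 [ 0.6432164  -0.16558798  0.19897402] 0.22135627896441812 [-0.3092945   0.26671939 -2.26604402]
```

View pics/side1.png

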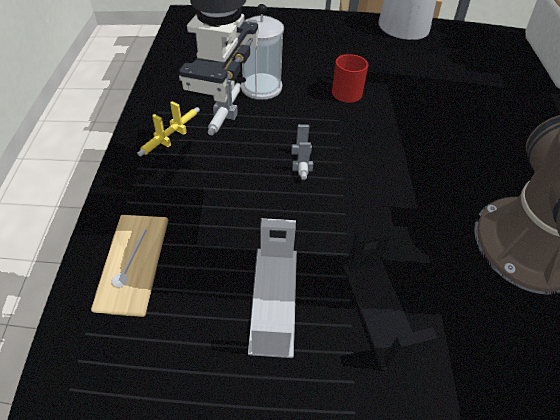

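View pics/top1.png

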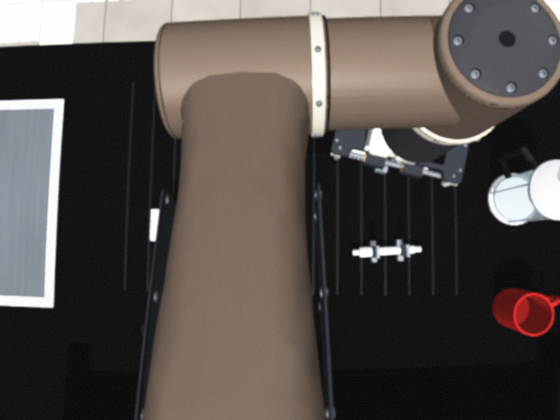

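The side view shows the bar held and shortened under the gripper at about (225,110). Grip width is at the stop, about 20 mm. The short bar has not moved, still at (304,155).

```bash
python3 - <<'E'
from h import *
O=ori(HA+180)
robot.goto([*HOL,.19],O); print(robot.read_t(), robot.read_position(),robot.read_grip_width(),robot.read_force())
n='side'
p,d=robot.grab_frame(n); i=robot.camera_info(n)
cv2.imwrite(f'pics/{n}2.png',p[...,::-1]); np.savez(f'{n}2.npz',p=p,d=d,X=pts(n,d,i))
E
```

```text
8.2667 [0.5273712  0.15827663 0.19007914] 0.22230951046652067 [ 0.29844021 -1.12561669 -1.15680317]
```

View pics/side2.png

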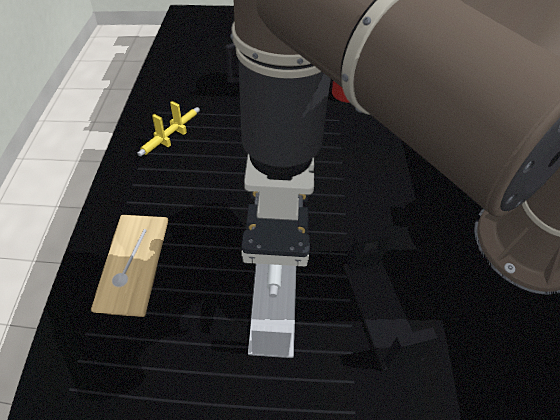

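The near (+y) end of the bar shows at (274,290), above the holder. I'll measure its pose from depth.

```bash
python3 - <<'E'
from h import *
z=np.load('side2.npz');X=z['X'][255:305,255:298].reshape(-1,3)
m=(X[:,2]>.125)&(X[:,2]<.19)&(X[:,1]>.19); Q=X[m]
print(len(Q),Q.min(0),Q.max(0))
for a in np.arange(.19,.25,.01):
    g=Q[(Q[:,1]>a)&(Q[:,1]<a+.01)]
    if len(g)>2: print(round(a,2),len(g),'x',g[:,0].min().round(4),g[:,0].max().round(4),'ztop',np.percentile(g[:,2],97).round(4),g[:,2].min().round(4))
E
```

```text
406 [0.51753908 0.19018711 0.15260524] [0.5374908  0.23758097 0.17151703]
0.19 80 x 0.5178 0.5371 ztop 0.1705 0.1608
0.2 78 x 0.5175 0.5375 ztop 0.1705 0.1602
0.21 85 x 0.5184 0.5374 ztop 0.1705 0.1618
0.22 102 x 0.518 0.5368 ztop 0.1695 0.1534
0.23 61 x 0.5218 0.5334 ztop 0.1663 0.1526
```

Axis at x = 0.5275, z = 0.1605, level, end at y = 0.237, which is centred as intended. Next: lower, check, release.

```bash
python3 - <<'E'
from h import *
O=ori(HA+180); h=[.5267,.1588]
robot.servo_line([*h,.1035],O,speed=.07); print(robot.read_t(), robot.read_position(),robot.read_grip_width(),robot.read_force())
robot.dwell(.2)
f=robot.read_force(); print(f)
if np.linalg.norm(f)<8:
    robot.move_gripper(1.0); print(robot.read_t(),robot.read_grip_width(),robot.read_force(),robot.read_position())
    p,d=robot.grab_frame('side'); cv2.imwrite('pics/side3.png',p[...,::-1]); np.savez('side3.npz',X=pts('side',d,robot.camera_info('side')))
E
```

```text
9.7 [0.52702364 0.15898056 0.10401185] 0.22034805679820638 [-0.18791456 -1.00262104 -1.57267396]
[-0.19016202  0.12378775 -1.42016127]
11.1083 0.9990462182348144 [ 1.39685352  0.37109731 -0.29732529] [0.52671278 0.15878793 0.10349351]
```

View pics/side3.png

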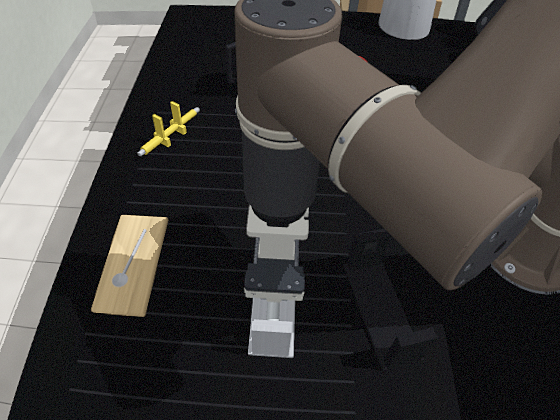

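The gripper covers the bar here. The wrist force is near zero, so I'll retract straight up, move aside and look.

```bash
python3 - <<'E'
from h import *
O=ori(HA+180)
robot.servo_line([.5267,.1588,.24],O,speed=.1); print(robot.read_force())
robot.goto([.215,.62,.3],O); print(robot.read_t(),robot.read_position())
for n in ['side','top']:
    p,d=robot.grab_frame(n); i=robot.camera_info(n)
    cv2.imwrite(f'pics/{n}4.png',p[...,::-1]); X=pts(n,d,i); np.savez(f'{n}4.npz',p=p,d=d,X=X)
    Q=X[~np.isnan(X[...,0])]
    m=(abs(Q[:,0]-.527)<.05)&(abs(Q[:,1]-.159)<.083)&(Q[:,2]>.03)&(Q[:,2]<.16); Q=Q[m]
    b=Q[Q[:,2]<.092]; t=Q[Q[:,2]>.1]
    for nm,g in (('tube',b),('tabs',t)):
        if len(g)>5:
            print(n,nm,len(g),cv2.minAreaRect((g[:,:2]*1000).astype(np.float32)),np.percentile(g[:,2],[3,50,97,99]).round(4))
    for a in np.arange(.08,.24,.02):
        g=b[(b[:,1]>a)&(b[:,1]<a+.02)]
        if len(g)>4: print('  ',round(a,2),len(g),g[:,0].min().round(4),g[:,0].max().round(4),np.percentile(g[:,2],97).round(4))
E
```

```text
[-0.24478454 -0.52399543  0.14418611]
14.6917 [0.21591574 0.6194319  0.30005047]
side tube 903 ((526.2340087890625, 156.7737274169922), (161.1983184814453, 43.630836486816406), 89.9207534790039) [0.0589 0.0794 0.0886 0.091 ]
side tabs 455 ((526.4553833007812, 158.9707794189453), (60.125179290771484, 24.109846115112305), 89.65557861328125) [0.1019 0.1224 0.1364 0.137 ]
   0.08 45 0.5193 0.5336 0.0827
   0.12 222 0.5044 0.548 0.0905
   0.14 59 0.5048 0.5456 0.0822
   0.16 17 0.5057 0.5481 0.0776
   0.18 279 0.5045 0.5479 0.0889
   0.2 141 0.5169 0.5367 0.0844
   0.22 124 0.5168 0.5369 0.0845
top tube 781 ((527.0296630859375, 159.03250122070312), (43.596805572509766, 165.2753448486328), 0.4980575442314148) [0.0639 0.0795 0.0859 0.0875]
top tabs 184 ((527.2981567382812, 158.33676147460938), (23.687166213989258, 57.22785186767578), 0.6156095266342163) [0.101  0.1319 0.1369 0.1375]
   0.08 81 0.5194 0.5332 0.0831
   0.1 84 0.5192 0.5329 0.0822
   0.12 133 0.5054 0.5483 0.0875
   0.14 58 0.5189 0.5423 0.083
   0.16 142 0.5051 0.5487 0.0828
   0.18 58 0.505 0.548 0.0915
   0.2 96 0.5181 0.5358 0.0847
   0.22 101 0.5179 0.5356 0.0849
```

View pics/side4.png

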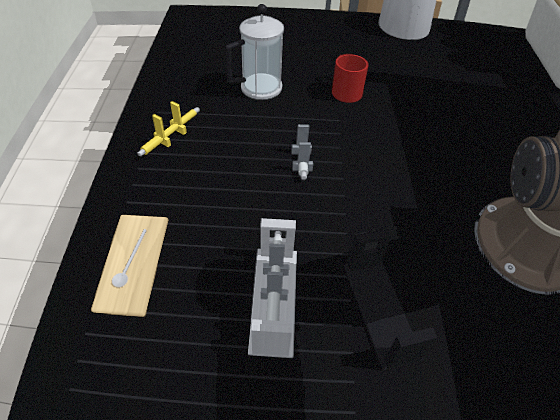

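View pics/top4.png

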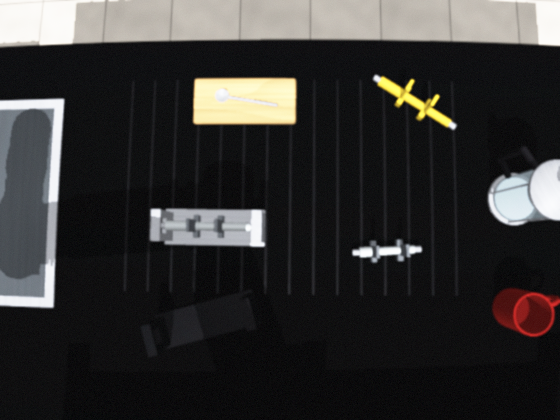

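The bar hangs level in the holder: far pin in its recess at side (278,237), tabs at (275,260). The tabs span about 58 mm, so slide is about 0.006. The short bar is still at top (388,250).

```bash
python3 - <<'E'
from h import *
print(np.abs(robot.read_qvel()).max(),robot.read_t()); robot.job_done()
E
```

```text
0.22079538537740415 14.7917
the job is handed in; nothing more can be done
```

The longer bar is hanging in the steel holder by itself, and I handed the job in at 14.8 s of the 38 s allowed. I pinched it by its tabs to the stop, lowered it centred between the cheeks, let it spring out, and moved the arm clear.

My last check, from both cameras after the release, showed:
- **Position:** the bar is centred to about 1 mm along the cheek line and sideways. Its axis is at about z = 0.0745 m, against 0.075 m for the seat.
- **Angle:** it lies within about 1° of the line between the recesses.
- **Squeeze:** the tabs span 57–60 mm over their outer faces, which matches a seated slide of about 0.006 m. I measured this from the pictures; there is no direct joint reading.
- **Bystanders:** the short bar, the yellow look-alike and the black holder look unmoved.
- **Forces:** every wrist force reading I took stayed below 6 N.

No check failed or disagreed. The near (+y) pin's recess is hidden from the camera, so I inferred that end's seating from the measured position and the levelness of the bar.

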